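Key the drive gear onto the gearmotor's shaft

ROBOT

A 6-joint arm with a two-finger parallel gripper is mounted at the origin on a cart in front of the work surface, level with it; the furniture and walls round the work are solid. World frame = base frame: x ahead of the robot, y to its left, z up, the work surface at z = 0. Lengths are in mm, angles in degrees, forces in N, time in s.
With the tool pointing down it reaches from about 300 to 875 mm from the base axis. Payload 6.4 kg.
Tool frame: the origin (TCP) lies on the centre line of the jaws, within the pads' length; the fingertips stand 11 mm ahead of it and the grasp point (between the pads) lies 8 mm behind it (arm.tips_ahead is the distance from the TCP to the fingertips, in mm); y points along the fingers, x is the direction in which the jaws open and shut, and the axes are right-handed (so a half turn about y gives the same grasp; the last joint's range is limited). The gripper opens to 85 mm and grips with 20 to 120 N. Pads are 22 mm wide; open, the fingers measure 114 mm over their backs; the gripper's body (76 mm by 85 mm) begins 54 mm behind the grasp point. The pads swing forward as they close: fully open they stand 13 mm farther back than shut.
Start: joints at [-84.586, 10.359, 92.074, -0, 77.567, -11.82], TCP at [170.38, -549.192, 242.288] pointing down, gripper open.
Joint ranges: [-171.53, 171.53], [-51.25, 118.39], [17.06, 147.69], [-65.23, 245.23], [0, 150.52], [-178.68, 178.68]. Speed limits (degrees/s): [147.25, 147.25, 172.46, 180, 180, 180].

INTERFACE

Orientations are given as a 3x3 rotation matrix whose columns are the frame's x, y, z axes.
In Python, from bench import arm gives the robot as it stands.
- The arm moves only by the tool servo_tool, never from a script. Its argument "moves" is a list of rows, each an object with "linear": the shift along the tool's x, y, z in cm, a list of three; "roll": the turn about the tool's y in rad. A call has 1 to 12 rows; each row is the pose to reach, as a shift and turn from the pose measured when the call began, along the tool's axes at that moment; what a row does not reach only later rows make up. A row lasts 1/10 s, in which the tool goes at most 50 mm and 8.59 degrees, less where a joint would pass 70% of its speed; a pose out of reach is approached as far as the arm can. A call with a gripper value outside its range is refused whole. "hand" is the opening, from 0 (shut) to 1 (fully open), set as the call begins (left out, the last holds). The fingers move at their own pace and stop on an object; the grip force is fixed at half the most. Time passes only in rows, so rows that repeat a pose let the fingers close. It gives the time, the measured TCP pose, the force and the opening at its end, in the units of the state.
- arm.get_state(): the state, without advancing time (a new reading comes with each control period).
- arm.grab_frame(name): name is "scene" or "top" or "wrist"; returns a dict with "color" (384x512x3 uint8, red, green, blue), "vfov" (degrees; the focal length in pixels is half the picture's height over the tangent of half this angle, whatever the lens; pixels are square), "cx", "cy" (the principal point, pixels), "pose" (4x4, takes a point from camera to world coordinates); the wrist camera has in their place "T_tool_cam" (4x4, takes a point from camera to tool coordinates, whose origin is the TCP and whose axes are the tool frame's). Camera axes: x right, y up, looking along -z (the intrinsics and any distortion apply to the point x, -y, -z); pixel columns grow to the right and rows downward; lengths in mm; the calibration is good to about 2 mm. A picture is of the moment at which its call begins: read the wrist's pose just before it. There is no depth.
- arm.sign_off(): hands the job in, once; it reports no verdict.
The state is a dict: "time": time; "joints": joint angles; "joint_vel": joint speeds; "effort": joint torques, N m; "tool_pos": TCP position; "tool_rot": TCP orientation; "force": force on the tool from outside, world axes, zero at the start; "wrist_torque": the same for the moment, N m; "finger_gap": finger opening in mm.
Only numpy, scipy, OpenCV 4.12 (cv2) and the standard library are available. Lean on these libraries where they do the work, as an engineer would, in place of code of your own. Each camera call takes 0.05 s, during which the arm holds its last target.

TASK

The brass-coloured drive gear has been slipped onto the upright shaft of the grey gearmotor, but it rests on top of the key because its keyway is out of line. Reach closed fingertips into a gap between the spokes and push a spoke round until the keyway stands over the key, then press the gear straight down until it sits fully home on the collar. Only push: do not force the gear, squeeze it or lift it up the shaft, leave the loose things on the bench where they are, and draw back at the end.

Things in the scene. Friction and masses are not known exactly. Their poses are not given: they have to be found in the camera images.
- gearmotor: grey worm-gear motor lying on its back, fixed. Origin: on the output shaft's axis, at counter height. Gearbox foot 106 x 114 mm; top flange 62 mm high with bolt heads to 65 mm. The motor barrel runs along its own +y to 192 mm from the axis, up to 71 mm high; a black terminal box on it, 92 to 152 mm from the axis, is 88 mm high. The key's direction is independent of this body's axes.
- shaft: upright steel output shaft, 24 mm diameter, held still by the worm. Origin on its axis at counter height; its end is 114 mm up; its +x points towards the key. Above the key the empty 8 mm keyseat groove runs up to the end, where it shows from above as a notch in the end's edge. Round its foot lies a dark collar, 39 mm across, top 70 mm up: the gear seats on it.
- shaft_end (a point): centre of the shaft's upper end, 114 mm above the counter; its axes are the shaft's (+x: towards the key). Wall-cabinet doors hang over the back of the counter: lower edge 480 mm up, faces 80 to 105 mm behind this point with knobs standing out to 40 mm nearer, so the robot's side of the gear has the most room above; a long turn can be made in several pushes, spoke after spoke.
- key_top (a point): top of the brass key, 15.5 mm off the shaft's axis, 82 mm above the counter. The key is 8 mm wide, reaches 18 mm off the axis and stands from the collar (70 mm up) to 82 mm; its upper end is rounded (4 mm radius).
- keyway (a point): middle of the keyway at the hub's underside, 15.5 mm off the axis; it moves with the gear and stands on key_top when in line, before pressing. The keyway is a slot right through the hub along the gear's own +x, 10.5 mm wide, reaching 19.5 mm off the axis, in line with one spoke.
- hub_top (a point): centre of the hub's top face, axes the gear's (+x: towards the keyway, +z up). 104 mm above the counter at the start, 92 seated. Gear: 132 mm over its teeth, spokes 0, 120, 240 degrees from the keyway. Down from this point: hub (52 mm across, bore 26) 0-22 mm, spokes (20 mm wide) 5-17, rim 4-18. The gaps between spokes reach from 26 to 55 mm off the axis, open above and below.
- drive_gear (a joint): how far the gear is pressed down the shaft, m: 0 = resting on the key's top, 0.012 = fully home on the collar, below 0 = lifted. A snug fit: about 5 to 7 N on the hub or a spoke presses it down, over 10 N lifts it, and it stays where it is left. Out of line, the key stops it.
- gear_turn (a joint): angle of the gear on the shaft, rad, counterclockwise from above; 0 or any whole turn = keyway in line with the key; within about 0.1 rad a press takes it in. It turns either way without end against light friction (0.07 N m) and stays where it is left.
- mug: cream mug, 82 mm wide (118 mm with its handle), 100 mm high, standing at the left; loose, to be left alone. Origin at the centre of its underside.
- glue_bottle: white-yellow glue bottle with a yellow nozzle, 62 mm across, 171 mm high, at the back left; loose, to be left alone. Origin at the centre of its underside.
- parts_tin: flat green tin box, 71 x 109 x 28 mm, at the right; loose, to be left alone. Origin at the centre of its underside.
- screwdriver: screwdriver with an orange handle, 215 mm long, 28 mm thick, lying at the right; loose, to be left alone. Origin at the centre of its underside.
- try_square: try square, 115 x 168 mm, 17 mm thick, lying flat behind the work; loose, to be left alone. Origin at the centre of its underside.
- file: file with a brown wooden handle, 270 mm long, 25 mm thick, lying behind the motor; loose, to be left alone. Origin at the centre of its underside.
- washer: steel washer, 42 mm across, 4 mm thick, lying to the right of the gearmotor; loose, to be left alone. Origin at the centre of its underside.
- bolt: dark hexagon-head bolt standing on its head, 15 mm across, 32 mm high, right of the washer; loose, to be left alone. Origin at the centre of its underside.

How it is judged:
By the outcome, as a careful person would: the job done as asked, in the order asked, and still so for the second after the job is handed in, with the robot touching nothing.
It also fails if it takes over 64 s, if anything falls off the work surface, if the arm or the gripper's body presses on something with over 40 N, if the wrist force passes 120 N, or if a joint passes its speed limit or range.

## Working session

There is one attempt and no reset: what is moved stays moved. The work goes in short steps, Python scripts to look and compute and a tool call to move; the robot and the scene stay as the last step left them, time stands still between calls to the robot, and variables do not carry over. Pictures are saved under pics/ and viewed, and the job is handed in when it is done.

Besides the shell and the picture viewer there is one more tool, called after "Emit:" as name(argument=value, ...) on one line, values as JSON. servo_tool: Moves the arm, as the interface text tells. Its arguments: {"type":"object","properties":{"moves":{"type":"array"},"hand":{"type":"number"}},"required":["moves"]}

```bash
mkdir -p pics; ls; python3 - <<'E'
from bench import arm
import cv2,numpy as np
np.set_printoptions(precision=4,suppress=True)
s=arm.get_state();print(s)
for n in ["scene","top","wrist"]:
    f=arm.grab_frame(n);cv2.imwrite(f"pics/{n}0.png",f["color"][:,:,::-1])
    print(n,{k:v for k,v in f.items() if k!="color"})
print(arm.tips_ahead)
E
```

```text
pics
{'time': 0.0, 'joints': array([-84.5861,  10.4008,  92.1323,  -0.0003,  77.5671, -11.8209]), 'joint_vel': array([-0.0123, -0.0148, -0.042 ,  0.0867,  0.0544,  0.0786]), 'effort': array([ -0.0005, -44.4873, -35.1335,  -0.0004,   0.009 ,  -0.    ]), 'tool_pos': array([ 170.3214, -548.6349,  241.3898]), 'tool_rot': array([[ 0.2963, -0.0002,  0.9551],
       [-0.9551,  0.0017,  0.2963],
       [-0.0017, -1.    ,  0.0004]]), 'force': array([ 0.2472, -0.0481,  0.3583]), 'wrist_torque': array([-0.0549,  0.0342,  0.0146]), 'finger_gap': 85.53199650184149}
scene {'vfov': 44.03482471039066, 'cx': 249.4279865246029, 'cy': 202.88721946272625, 'pose': array([[  -0.6436,    0.4472,   -0.6212, -453.1385],
       [  -0.7653,   -0.3884,    0.5133,  833.5135],
       [  -0.0117,    0.8057,    0.5922, 1076.1804],
       [   0.    ,    0.    ,    0.    ,    1.    ]])}
top {'vfov': 42.441166839128265, 'cx': 255.96818371150042, 'cy': 193.32615138781225, 'pose': array([[  -0.0217,    0.9978,   -0.062 ,  469.1025],
       [  -0.9997,   -0.0222,   -0.007 ,   -6.2575],
       [  -0.0084,    0.0618,    0.9981, 1576.8788],
       [   0.    ,    0.    ,    0.    ,    1.    ]])}
wrist {'vfov': 65.06716875603577, 'cx': 257.89692133741806, 'cy': 188.19538175272532, 'T_tool_cam': array([[   1.    ,    0.0007,    0.001 ,   -1.027 ],
       [   0.0008,    0.259 ,   -0.9659, -131.3595],
       [  -0.001 ,    0.9659,    0.259 ,   66.5713],
       [   0.    ,    0.    ,    0.    ,    1.    ]])}
11.0
```

View pics/scene0.png

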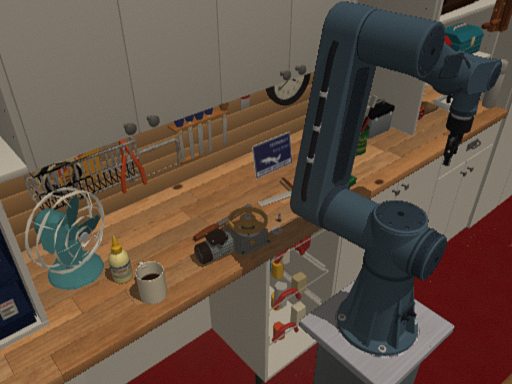

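View pics/top0.png

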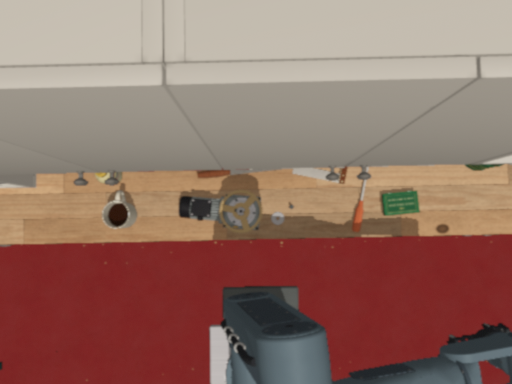

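View pics/wrist0.png

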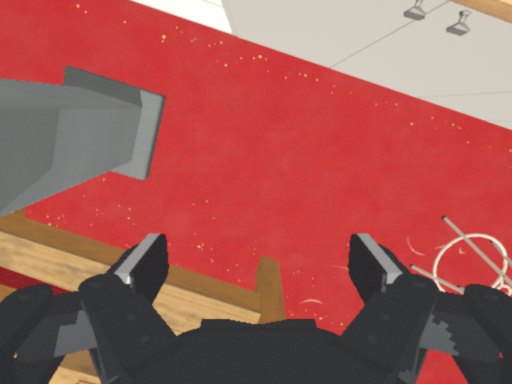

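```bash
cat > h.py <<'E'
import numpy as np,cv2
def ray(f,u,v,T):
    F=192/np.tan(np.radians(f["vfov"]/2))
    d=np.array([(u-f["cx"])/F,-(v-f["cy"])/F,-1.])
    return T[:3,3],T[:3,:3]@d
def onplane(f,u,v,z,T=None):
    T=f["pose"] if T is None else T
    o,d=ray(f,u,v,T); return o+d*(z-o[2])/d[2]
def wristT(s,f):
    T=np.eye(4);T[:3,:3]=s["tool_rot"];T[:3,3]=s["tool_pos"];return T@f["T_tool_cam"]
def proj(f,p,T=None):
    T=f["pose"] if T is None else T
    F=192/np.tan(np.radians(f["vfov"]/2))
    c=T[:3,:3].T@(np.asarray(p,float)-T[:3,3]);return np.array([f["cx"]+F*c[0]/-c[2],f["cy"]-F*c[1]/-c[2]])
E
python3 - <<'E'
from bench import arm
from h import *
a=arm.grab_frame("scene");b=arm.grab_frame("top")
print(onplane(b,240.5,211,98))
print(onplane(a,249,222,98))
x=cv2.resize(a["color"][170:290,150:320,::-1],None,fx=4,fy=4,interpolation=cv2.INTER_CUBIC)
y=cv2.resize(b["color"][150:250,170:300,::-1],None,fx=6,fy=6,interpolation=cv2.INTER_CUBIC)
cv2.imwrite("pics/s1.png",x);cv2.imwrite("pics/t1.png",y)
E
```

```text
[509.00892783  51.55406267  98.        ]
[492.38387458  55.17285385  98.        ]
```

View pics/s1.png

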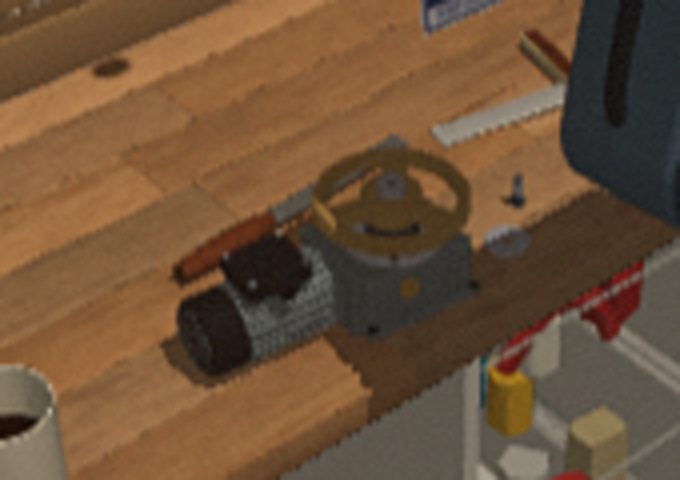

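View pics/t1.png

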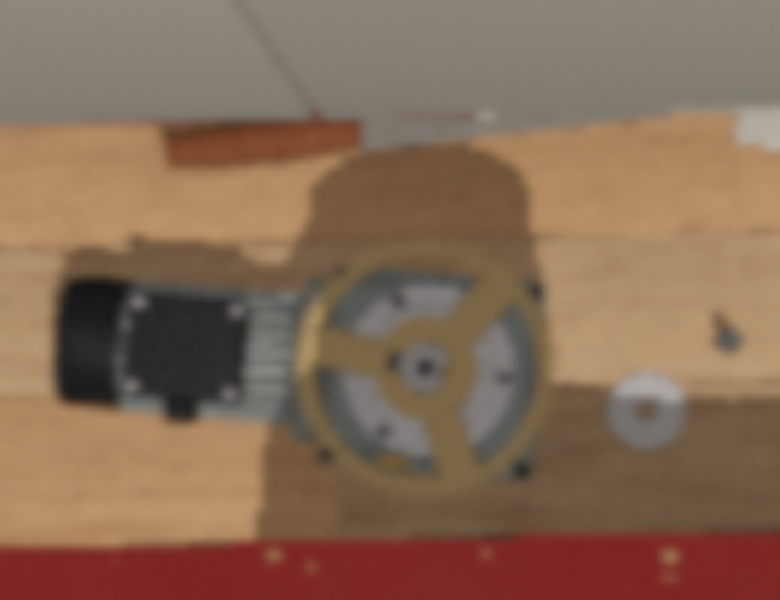

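Emit:
servo_tool(moves=[{"linear": [-4, 0, 4], "roll": -0.14}, {"linear": [-8, 0, 8], "roll": -0.28}, {"linear": [-11, 0, 11], "roll": -0.42}, {"linear": [-14, 0, 14], "roll": -0.56}, {"linear": [-17, 0, 17], "roll": -0.7}, {"linear": [-20, 0, 20], "roll": -0.84}, {"linear": [-23, 0, 23], "roll": -0.98}, {"linear": [-26, 0, 26], "roll": -1.12}, {"linear": [-29, 0, 29], "roll": -1.26}, {"linear": [-32, 0, 32], "roll": -1.4}, {"linear": [-32, 0, 32], "roll": -1.4}])

```text
time: 1.35
tool_pos: [382.5, -144.4, 242.2]
tool_rot: [[0.99, 0.001, -0.139], [0.139, 0.002, 0.99], [0.001, -1.0, 0.002]]
force: [-0.4, -0.2, 0.5]
finger_gap: 85.2
```

Emit:
servo_tool(moves=[{"linear": [2, 0, 3], "roll": -0.14}, {"linear": [4, 0, 6], "roll": -0.28}, {"linear": [6, 0, 9], "roll": -0.42}, {"linear": [8, 0, 12], "roll": -0.56}, {"linear": [10, 0, 15], "roll": -0.7}, {"linear": [11.8, -1, 18], "roll": -0.84}, {"linear": [11.8, -1, 18], "roll": -0.98}, {"linear": [11.8, -1, 18], "roll": -1.12}, {"linear": [11.8, -1, 18], "roll": -1.26}, {"linear": [11.8, -1, 18], "roll": -1.43}, {"linear": [11.8, -1, 18], "roll": -1.43}])

```text
time: 2.45
tool_pos: [474.3, 49.7, 252.6]
tool_rot: [[0.0, 0.001, -1.0], [1.0, 0.002, 0.0], [0.002, -1.0, -0.001]]
force: [-0.2, -0.8, -0.6]
finger_gap: 85.4
```

```bash
python3 - <<'E'
from bench import arm
from h import *
s=arm.get_state();f=arm.grab_frame("wrist");cv2.imwrite("pics/w1.png",cv2.resize(f["color"][:,:,::-1],(768,576),interpolation=cv2.INTER_CUBIC))
print(s["tool_pos"],s["tool_rot"],s["joints"])
import pickle;pickle.dump((s,f),open("w1.pkl","wb"))
E
```

```text
[474.31233001  49.65215933 252.57451982] [[ 4.29259852e-04  5.38902671e-04 -9.99999763e-01]
 [ 9.99997941e-01  1.98322169e-03  4.30327833e-04]
 [ 1.98345312e-03 -9.99997888e-01 -5.38050243e-04]] [ -8.40246025  -3.09176715 105.07832722   0.11953484  77.99952412
 -98.40267432]
```

View pics/w1.png

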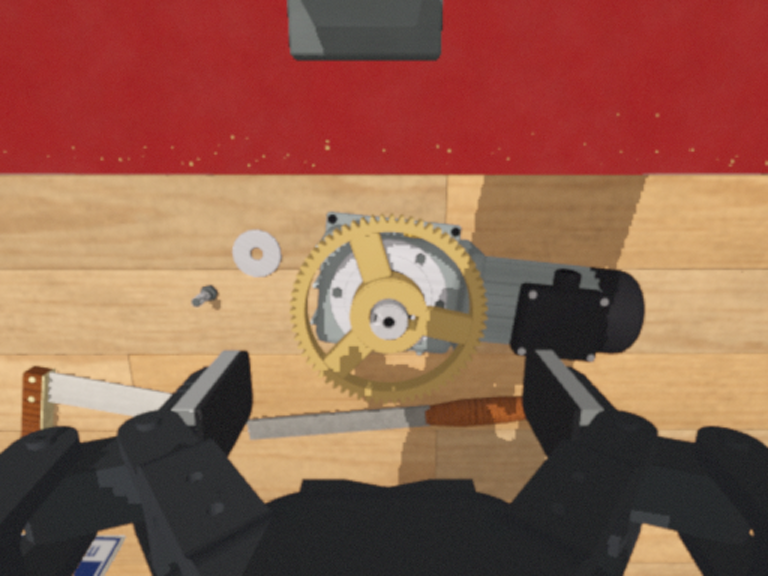

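```bash
python3 - <<'E'
from h import *
import pickle;s,f=pickle.load(open("w1.pkl","rb"))
c=f["color"][135:275,185:335,::-1]
cv2.imwrite("pics/w1z.png",cv2.resize(c,None,fx=4,fy=4,interpolation=cv2.INTER_CUBIC))
c=f["color"][180:245,225:310,::-1]
cv2.imwrite("pics/w1zz.png",cv2.resize(c,None,fx=9,fy=9,interpolation=cv2.INTER_CUBIC))
E
```

```text
(no output)
```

View pics/w1z.png

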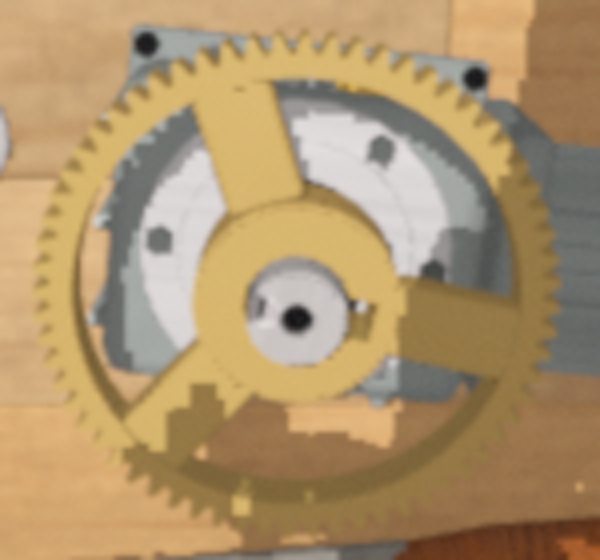

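View pics/w1zz.png

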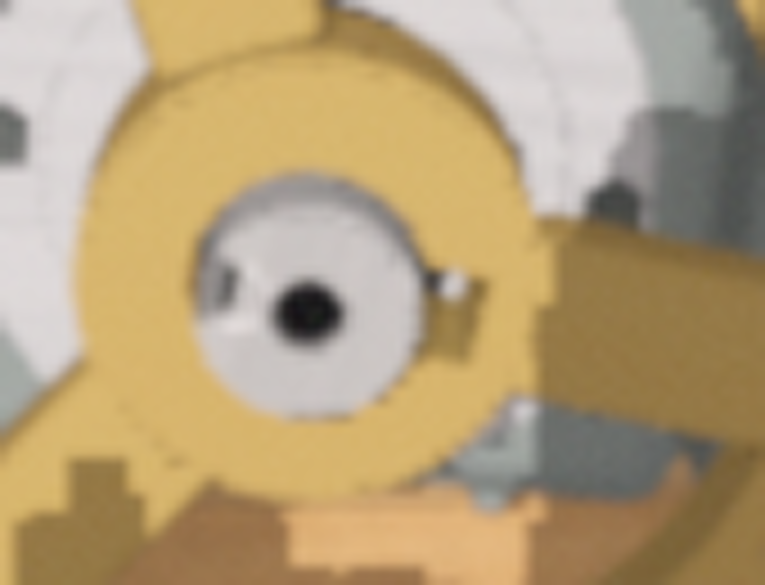

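```bash
python3 - <<'E'
from h import *
import pickle;s,f=pickle.load(open("w1.pkl","rb"))
T=wristT(s,f)
P=lambda x,y,z:onplane(f,225+(x+.5)/9-.5,180+(y+.5)/9-.5,z,T)
c=P(308,312,114);n=P(218,286,114);print("c",c,n)
d=n-c;print("key ang",np.degrees(np.arctan2(d[1],d[0])),np.hypot(*d[:2]))
Q=lambda x,y,z:onplane(f,185+(x+.5)/4-.5,135+(y+.5)/4-.5,z,T)
# spoke edges at z=99 ; center
for name,pts in {"keyspoke":[(405,278),(522,305),(397,345),(497,376)],"up":[(197,103),(228,212),(275,82),(303,192)],"low":[(125,420),(200,347),(180,465),(255,392)]}.items():
    p=[Q(*q,99)-c for q in pts]
    m=(p[0]+p[1]+p[2]+p[3])/4
    e1=p[1]-p[0];e2=p[3]-p[2]
    print(name,np.degrees(np.arctan2(m[1],m[0])),[np.degrees(np.arctan2(e[1],e[0])) for e in(e1,e2)])
k=P(460,312,104)-c;print("keyway",np.degrees(np.arctan2(k[1],k[0])))
# rim circle check
for u,v in [(40,290),(555,300),(300,35)]: print(np.hypot(*(Q(u,v,100)-c)[:2]))
E
```

```text
c [507.81364594  52.1854647  114.        ] [504.88311248  42.70115306 114.        ]
key ang -107.17049369409246 9.926741344630262
keyspoke 79.10876807923943 [np.float64(76.31468520715818), np.float64(71.6835710489718)]
up -164.0211696273032 [np.float64(14.51948861182905), np.float64(13.905955822794901)]
low -42.920335243362324 [np.float64(135.40471776101217), np.float64(136.04514399799652)]
keyway 77.52967708995372
63.69632878172585
64.48915090033286
65.47842337571394
```

```bash
python3 - <<'E'
from bench import arm
from h import *
a=arm.grab_frame("scene");b=arm.grab_frame("top")
print(onplane(b,170+425.5/6-.5,150+367.5/6-.5,114))
print(onplane(a,150+391.5/4-.5,170+182/4-.5,114))
import pickle;s,f=pickle.load(open("w1.pkl","rb"));T=wristT(s,f)
o1,d1=ray(f,258.78,214.22,T);o2,d2=ray(b,170+425.5/6-.5,150+367.5/6-.5,b["pose"]);o3,d3=ray(a,150+391.5/4-.5,170+182/4-.5,a["pose"])
A=0;B=0
for o,d in((o1,d1),(o2,d2),(o3,d3)):
    d=d/np.linalg.norm(d);M=np.eye(3)-np.outer(d,d);A=A+M;B=B+M@o
print(np.linalg.solve(A,B))
E
```

```text
[509.32185955  51.1605242  114.        ]
[508.82369662  48.13034991 114.        ]
[507.80674107  50.98783339 115.76098293]
```

Emit:
servo_tool(moves=[{"linear": [0.5, 1, 0], "roll": 0.1}, {"linear": [1, 3, 0.1], "roll": 0.2}, {"linear": [1.5, 5, 0.1], "roll": 0.3}, {"linear": [2, 7, 0.1], "roll": 0.42}, {"linear": [2.2, 9, 0.1], "roll": 0.524}, {"linear": [2.2, 10.5, 0.1], "roll": 0.524}, {"linear": [2.2, 11.7, 0.1], "roll": 0.524}, {"linear": [2.2, 11.7, 0.1], "roll": 0.524}, {"linear": [2.2, 11.7, 0.1], "roll": 0.524}], hand=0)

```text
time: 3.5
tool_pos: [473.7, 72.0, 136.0]
tool_rot: [[0.506, 0.001, -0.863], [0.863, 0.002, 0.506], [0.002, -1.0, 0.0]]
force: [0.0, 0.4, 0.7]
finger_gap: -0.2
```

```bash
cat > snap.py <<'E'
import sys,pickle
from bench import arm
from h import *
n=sys.argv[1]
s=arm.get_state();f=arm.grab_frame("wrist");cv2.imwrite(f"pics/{n}.png",cv2.resize(f["color"][:,:,::-1],(768,576),interpolation=cv2.INTER_CUBIC))
pickle.dump((s,f),open(n+".pkl","wb"))
print(s["time"],s["tool_pos"].round(1),np.degrees(np.arctan2(s["tool_rot"][1,2],s["tool_rot"][0,2])).round(2),s["joints"].round(1),s["force"].round(2),s["finger_gap"])
E
python3 snap.py w2
```

```text
3.5 [473.7  72.  136. ] 149.62 [-5.70e+00  5.40e+00  1.11e+02  1.00e-01  6.35e+01 -6.54e+01] [0.   0.39 0.7 ] -0.22095669530385934
```

View pics/w2.png

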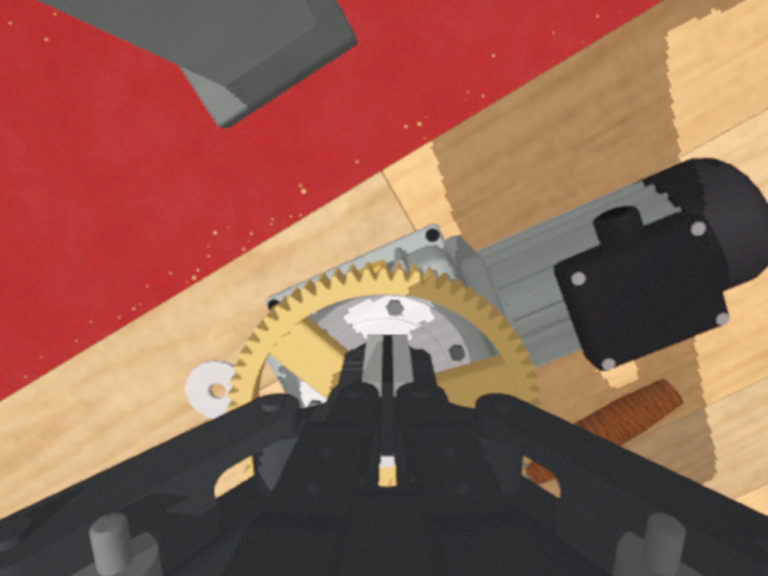

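Emit:
servo_tool(moves=[{"linear": [0, 0.8, 0], "roll": 0}, {"linear": [0, 1.6, 0], "roll": 0}, {"linear": [0, 2.2, 0], "roll": 0}, {"linear": [0, 2.7, 0], "roll": 0}])

```text
time: 3.95
tool_pos: [473.8, 72.0, 108.7]
tool_rot: [[0.506, 0.001, -0.863], [0.863, 0.002, 0.506], [0.002, -1.0, 0.0]]
force: [-0.2, -0.5, 0.0]
finger_gap: 0.1
```

```bash
python3 snap.py w3
```

```text
3.95 [473.8  72.  108.7] 149.63 [-5.700e+00  8.000e+00  1.119e+02  1.000e-01  6.000e+01 -6.540e+01] [-0.17 -0.47  0.04] 0.09417234066968211
```

View pics/w3.png

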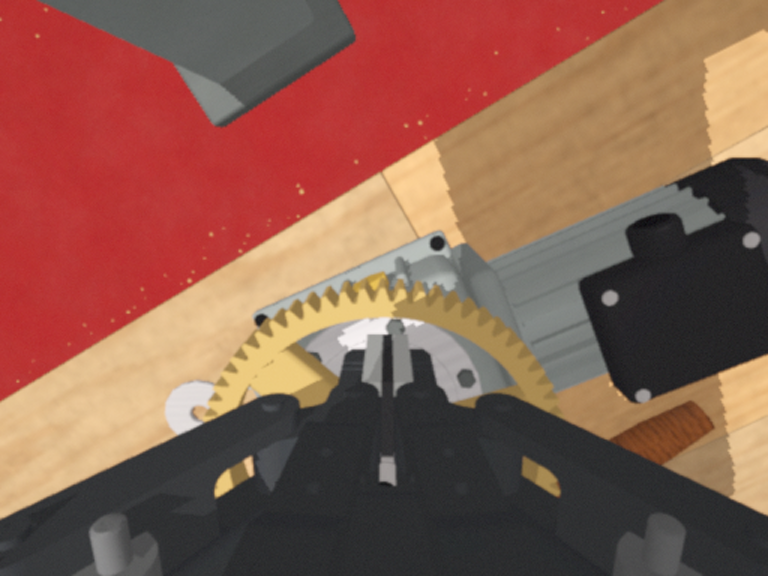

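Emit:
servo_tool(moves=[{"linear": [0, 0.6, 0], "roll": 0}, {"linear": [0, 1.1, 0], "roll": 0}, {"linear": [0, 1.1, 0], "roll": 0}])

```text
time: 4.3
tool_pos: [472.7, 72.1, 96.1]
tool_rot: [[0.506, -0.002, -0.863], [0.863, 0.002, 0.506], [0.001, -1.0, 0.003]]
force: [0.9, 0.9, -0.5]
finger_gap: 0.1
```

```bash
python3 snap.py w4
cat > plan.py <<'E'
# usage: plan.py dphi1 dphi2 ... (deg, CCW yaw) relative to present; keeps radius R about C
import sys
from bench import arm
from h import *
C=np.array([508.2,51.6]);R=float(sys.argv[1]);zt=float(sys.argv[2])
s=arm.get_state();p=s["tool_pos"];Rm=s["tool_rot"]
za=np.degrees(np.arctan2(Rm[1,2],Rm[0,2]));pa=np.degrees(np.arctan2(*(p[:2]-C)[::-1]));r=np.hypot(*(p[:2]-C))
print("z ang",za.round(2),"pos ang",pa.round(2),"r",r.round(2),"z",p[2].round(1),"F",s["force"].round(1),"t",s["time"])
for a in map(float,sys.argv[3:]):
    t=np.radians(a);q=np.array([C[0]+R*np.cos(t),C[1]+R*np.sin(t),zt])
    l=Rm.T@(q-p)/10; dz=(a-za+180)%360-180
    print(a,l.round(2).tolist(),"roll",np.radians(-dz).round(3))
E
python3 plan.py 40 97 155 160 165 170 175 180 185 190 195 200 205
```

```text
4.3 [472.7  72.1  96.1] 149.62 [-5.700e+00  9.200e+00  1.123e+02  1.000e-01  5.860e+01 -6.540e+01] [ 0.88  0.86 -0.51] 0.09430093903406955
z ang 149.62 pos ang 149.77 r 40.74 z 96.5 F [-0.1 -0.7 -0.4] t 4.35
155.0 [-0.36, -0.05, -0.09] roll -0.094
160.0 [-0.71, -0.05, -0.14] roll -0.181
165.0 [-1.05, -0.05, -0.22] roll -0.268
170.0 [-1.38, -0.05, -0.32] roll -0.356
175.0 [-1.7, -0.05, -0.46] roll -0.443
180.0 [-2.01, -0.05, -0.62] roll -0.53
185.0 [-2.31, -0.05, -0.81] roll -0.617
190.0 [-2.58, -0.05, -1.03] roll -0.705
195.0 [-2.84, -0.05, -1.26] roll -0.792
200.0 [-3.07, -0.05, -1.52] roll -0.879
205.0 [-3.28, -0.06, -1.8] roll -0.967
```

View pics/w4.png

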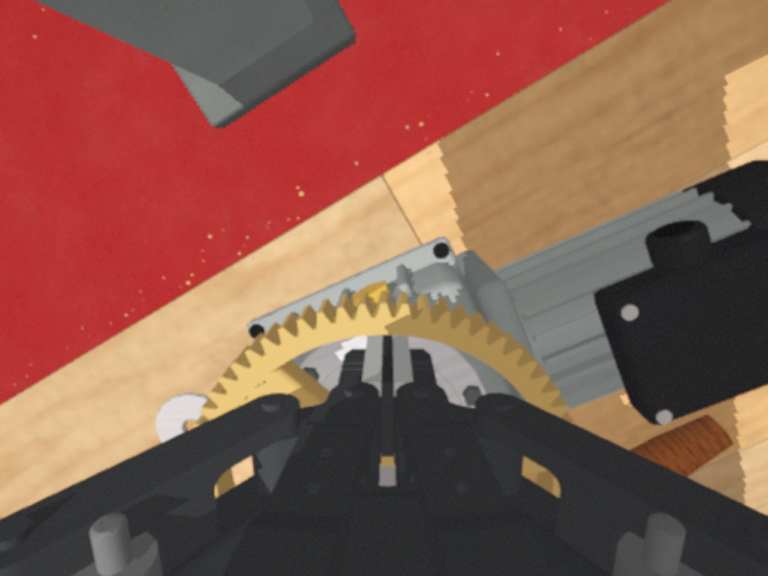

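Emit:
servo_tool(moves=[{"linear": [-0.36, 0, -0.09], "roll": -0.094}, {"linear": [-0.71, 0, -0.14], "roll": -0.181}, {"linear": [-1.05, 0, -0.22], "roll": -0.268}, {"linear": [-1.38, 0, -0.32], "roll": -0.356}, {"linear": [-1.7, 0, -0.46], "roll": -0.443}])

```text
time: 4.85
tool_pos: [468.3, 55.5, 96.7]
tool_rot: [[0.084, -0.001, -0.997], [0.997, 0.003, 0.084], [0.003, -1.0, 0.001]]
force: [0.4, 1.8, 0.4]
finger_gap: 0.3
```

```bash
python3 snap.py w5; python3 plan.py 40 96.5 180 185 190 195 200 205 210 215 220 225 230 235
```

```text
4.85 [468.3  55.5  96.7] 175.21 [ -7.8   8.3 113.3   0.2  58.5 -93.1] [0.38 1.81 0.35] 0.28468758615800116
z ang 175.45 pos ang 175.13 r 39.97 z 96.7 F [0.6 0.2 0.4] t 4.9
180.0 [-0.34, 0.02, -0.01] roll -0.079
185.0 [-0.69, 0.02, -0.05] roll -0.167
190.0 [-1.03, 0.02, -0.13] roll -0.254
195.0 [-1.36, 0.01, -0.23] roll -0.341
200.0 [-1.68, 0.01, -0.36] roll -0.428
205.0 [-1.99, 0.01, -0.52] roll -0.516
210.0 [-2.29, 0.01, -0.7] roll -0.603
215.0 [-2.57, 0.01, -0.91] roll -0.69
220.0 [-2.83, 0.01, -1.15] roll -0.778
225.0 [-3.07, 0.01, -1.4] roll -0.865
230.0 [-3.28, 0.01, -1.68] roll -0.952
235.0 [-3.47, 0.01, -1.97] roll -1.039
```

View pics/w5.png

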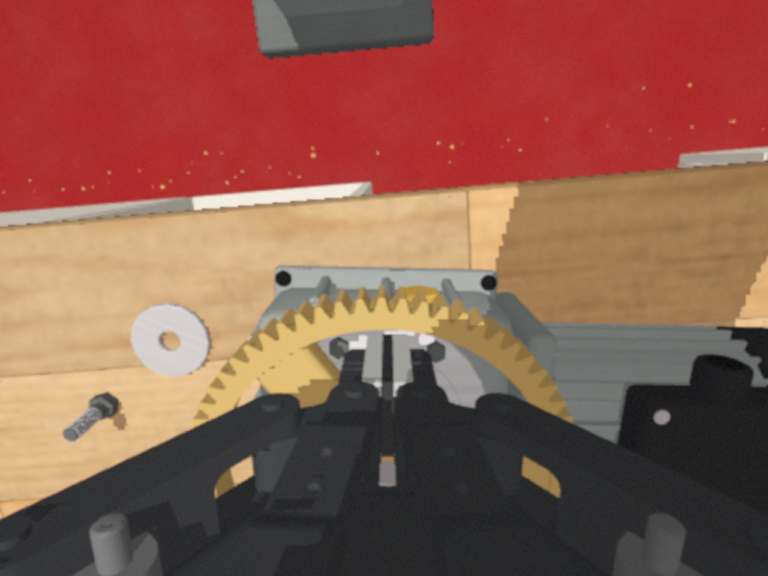

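Emit:
servo_tool(moves=[{"linear": [-0.34, 0.02, -0.01], "roll": -0.079}, {"linear": [-0.69, 0.02, -0.05], "roll": -0.167}, {"linear": [-1.03, 0.02, -0.13], "roll": -0.254}, {"linear": [-1.36, 0.01, -0.23], "roll": -0.341}, {"linear": [-1.68, 0.01, -0.36], "roll": -0.428}, {"linear": [-1.99, 0.01, -0.52], "roll": -0.516}, {"linear": [-2.29, 0.01, -0.7], "roll": -0.603}, {"linear": [-2.57, 0.01, -0.91], "roll": -0.69}, {"linear": [-2.83, 0.01, -1.15], "roll": -0.778}, {"linear": [-3.07, 0.01, -1.4], "roll": -0.865}, {"linear": [-3.28, 0.01, -1.68], "roll": -0.952}])

```text
time: 6.0
tool_pos: [482.0, 21.1, 96.5]
tool_rot: [[-0.767, -0.002, -0.641], [0.641, 0.003, -0.767], [0.004, -1.0, -0.001]]
force: [-2.1, 1.6, 0.6]
finger_gap: 0.1
```

```bash
python3 snap.py w6; python3 plan.py 40 96.5 235 240 245 248
```

```text
6.0 [482.   21.1  96.5] -129.9 [ -11.7    9.7  111.7    0.2   58.8 -151.9] [-2.13  1.63  0.58] 0.0747827604831146
z ang -129.67 pos ang -129.61 r 40.12 z 96.6 F [-0.7  0.1  1.4] t 6.05
235.0 [-0.32, 0.01, -0.03] roll -0.081
240.0 [-0.67, 0.01, -0.07] roll -0.169
245.0 [-1.01, 0.01, -0.14] roll -0.256
248.0 [-1.21, 0.01, -0.2] roll -0.308
```

View pics/w6.png

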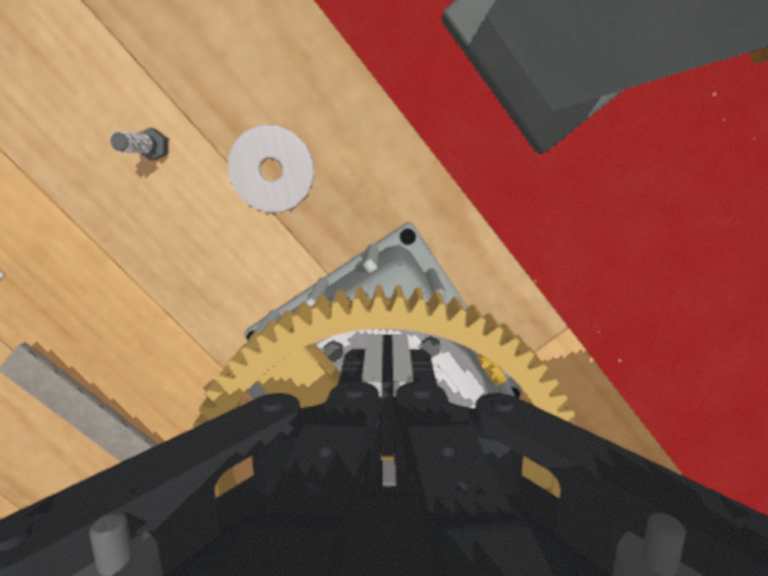

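Emit:
servo_tool(moves=[{"linear": [-0.32, 0.01, -0.03], "roll": -0.081}, {"linear": [-0.67, 0.01, -0.07], "roll": -0.169}, {"linear": [-1.01, 0.01, -0.14], "roll": -0.256}, {"linear": [-1.01, 0.01, -0.14], "roll": -0.256}, {"linear": [-0.67, 0.01, -0.07], "roll": -0.169}, {"linear": [-0.32, 0.01, -0.03], "roll": -0.081}, {"linear": [-0.1, -1, 0], "roll": 0}, {"linear": [-0.1, -4, 0], "roll": 0}, {"linear": [-0.1, -8, 0], "roll": 0}, {"linear": [-0.1, -12, 0], "roll": 0}, {"linear": [-0.1, -13, 0], "roll": 0}])

```text
time: 7.15
tool_pos: [486.3, 19.4, 231.8]
tool_rot: [[-0.767, 0.008, -0.641], [0.641, 0.001, -0.767], [-0.005, -1.0, -0.005]]
force: [0.5, 0.2, 0.6]
finger_gap: 0.1
```

```bash
python3 snap.py w7; python3 plan.py 40 220 180
```

```text
7.15 [486.3  19.4 231.8] -129.9 [-1.180e+01 -9.000e-01  1.054e+02  1.000e-01  7.510e+01 -1.519e+02] [0.52 0.22 0.58] 0.09952638902264854
z ang -129.86 pos ang -124.43 r 39.07 z 231.3 F [0.5 0.1 1.4] t 7.2
180.0 [3.45, 1.12, -1.32] roll 0.875
```

View pics/w7.png

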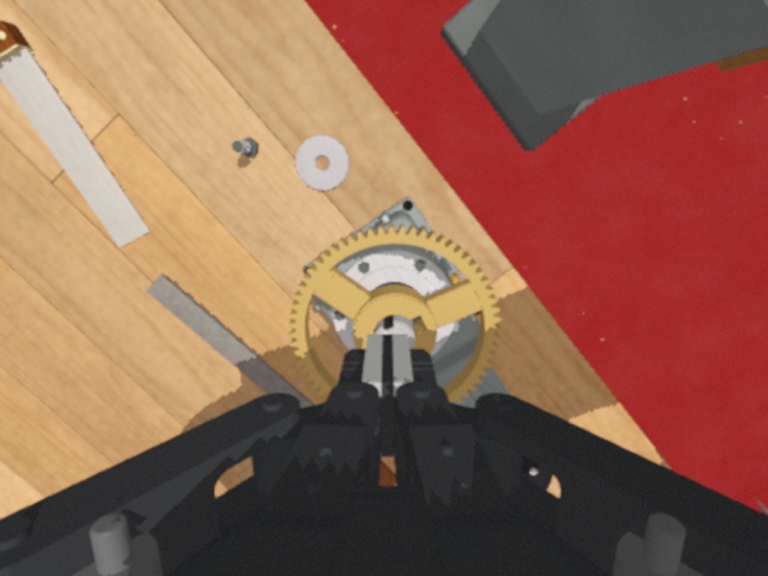

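```bash
cat > zoom.py <<'E'
import sys,pickle
from h import *
n,x0,x1,y0,y1,k=sys.argv[1],*map(int,sys.argv[2:7])
s,f=pickle.load(open(n+".pkl","rb"))
cv2.imwrite(f"pics/{n}z{k}.png",cv2.resize(f["color"][y0:y1,x0:x1,::-1],None,fx=k,fy=k,interpolation=cv2.INTER_CUBIC))
E
python3 zoom.py w7 185 340 140 240 5
```

```text
(no output)
```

View pics/w7z5.png

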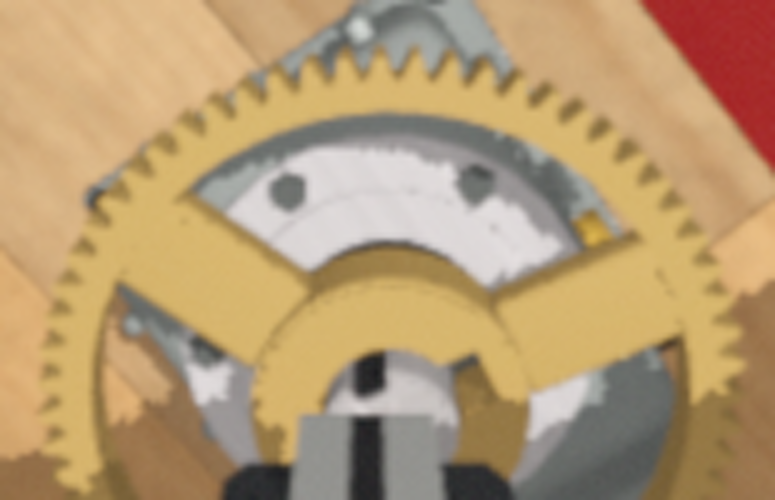

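```bash
cat > ang.py <<'E'
import sys,pickle
from h import *
C=np.array([508.2,51.6,0])
def mk(n,x0,y0,k):
    s,f=pickle.load(open(n+".pkl","rb"));T=wristT(s,f)
    P=lambda x,y,z:onplane(f,x0+(x+.5)/k-.5,y0+(y+.5)/k-.5,z,T)
    W=lambda p:((proj(f,p,T)-[x0,y0]+.5)*k-.5)
    return P,W
def A(d): return np.degrees(np.arctan2(d[1],d[0]))%360
E
python3 - <<'E'
from ang import *
P,W=mk("w7",185,140,5)
print("centre114 at",W([508.2,51.6,114]))
for n,q in {"L":[(310,290),(190,197),(250,365),(120,285)],"R":[(492,295),(640,238),(525,390),(680,338)]}.items():
    p=[P(*a,99) for a in q]
    print(n,A(sum(p)/4-C),A(p[1]-p[0]),A(p[3]-p[2]))
E
```

```text
centre114 at [390.15977364 433.31757511]
L 284.05253897998216 280.83759041099023 286.6319582303721
R 165.56804177514152 162.2873585153772 160.02762112917156
```

Emit:
servo_tool(moves=[{"linear": [0.6, 0, -0.4], "roll": 0.14}, {"linear": [1.2, 0, -0.8], "roll": 0.28}, {"linear": [1.8, 0, -1.2], "roll": 0.42}, {"linear": [2.4, 1, -1.6], "roll": 0.56}, {"linear": [2.9, 2, -1.8], "roll": 0.7}, {"linear": [2.9, 3, -1.8], "roll": 0.875}, {"linear": [2.9, 3, -1.8], "roll": 0.875}, {"linear": [2.9, 3, -1.8], "roll": 0.875}], hand=1)

```text
time: 8.0
tool_pos: [475.0, 51.9, 200.4]
tool_rot: [[-0.001, 0.005, -1.0], [1.0, 0.001, -0.001], [0.001, -1.0, -0.005]]
force: [0.3, -0.4, 0.1]
finger_gap: 85.4
```

```bash
python3 snap.py w8; python3 zoom.py w8 175 340 130 255 4;python3 zoom.py w8 215 300 180 245 9
```

```text
8.0 [475.   51.9 200.4] -179.93 [-8.100e+00  0.000e+00  1.084e+02  1.000e-01  7.130e+01 -9.820e+01] [ 0.33 -0.38  0.07] 85.37509095349688
```

View pics/w8z4.png

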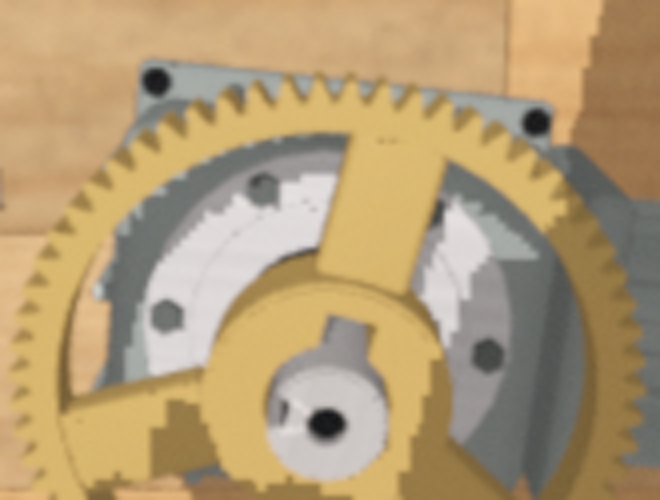

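View pics/w8z9.png

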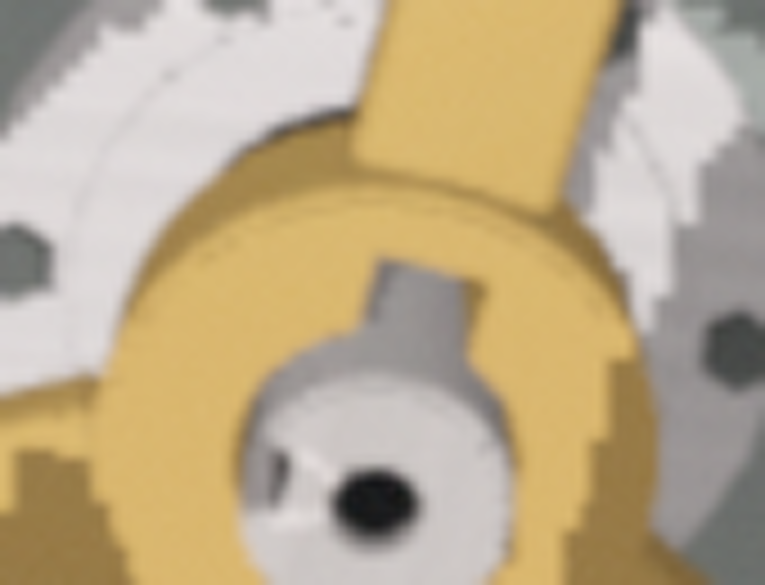

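```bash
python3 - <<'E'
from h import *
import pickle
for n,(x0,x1,y0,y1) in {"w8":(238,276,216,254),"w1":(240,278,196,230)}.items():
    s,f=pickle.load(open(n+".pkl","rb"))
    c=f["color"][y0:y1,x0:x1,::-1].astype(float)
    c=np.clip((c-90)*1.7,0,255).astype(np.uint8)
    cv2.imwrite(f"pics/{n}n.png",cv2.resize(c,None,fx=16,fy=16,interpolation=cv2.INTER_CUBIC))
E
```

```text
(no output)
```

View pics/w8n.png

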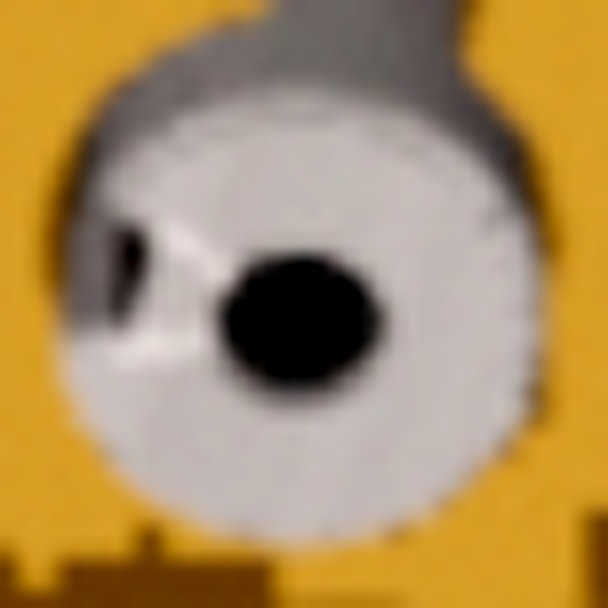

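View pics/w1n.png

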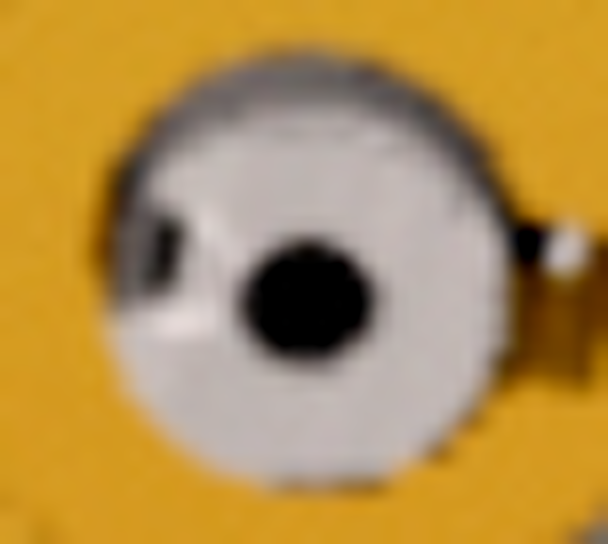

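Emit:
servo_tool(moves=[{"linear": [0.6, 0, -0.3], "roll": 0.14}, {"linear": [1.2, 0, -0.6], "roll": 0.28}, {"linear": [1.8, 0, -0.9], "roll": 0.42}, {"linear": [2.4, 1, -1.2], "roll": 0.56}, {"linear": [3.0, 2, -1.44], "roll": 0.7}, {"linear": [3.5, 3, -1.44], "roll": 0.84}, {"linear": [3.5, 4.5, -1.44], "roll": 0.98}, {"linear": [3.5, 6, -1.44], "roll": 1.082}, {"linear": [3.5, 6.4, -1.44], "roll": 1.082}, {"linear": [3.5, 6.4, -1.44], "roll": 1.082}], hand=0)

```text
time: 9.05
tool_pos: [490.1, 86.8, 136.9]
tool_rot: [[0.88, 0.006, -0.475], [0.475, 0.001, 0.88], [0.005, -1.0, -0.002]]
force: [-0.0, 0.0, 0.8]
finger_gap: -0.0
```

```bash
python3 snap.py w9; python3 plan.py 40 97 118; python3 - <<'E'
from ang import *
P,W=mk("w8",175,130,4)
q=[(318,270),(350,140),(408,290),(445,155)]
p=[P(*a,99) for a in q];print(A(sum(p)/4-C),A(p[1]-p[0]),A(p[3]-p[2]))
print(P(326,424,114))
E
```

```text
9.05 [490.1  86.8 136.9] 118.33 [-3.700e+00  7.500e+00  1.086e+02  1.000e-01  6.360e+01 -3.210e+01] [-0.02  0.05  0.83] -0.010591799611459195
z ang 118.3 pos ang 116.71 r 39.33 z 137.5 F [-0.1 -0.   0.1] t 9.1
118.0 [-0.11, 4.05, 0.08] roll 0.005
163.98965858475574 166.59391596046814 166.2877411045584
[507.72067806  51.99282001 114.        ]
```

View pics/w9.png

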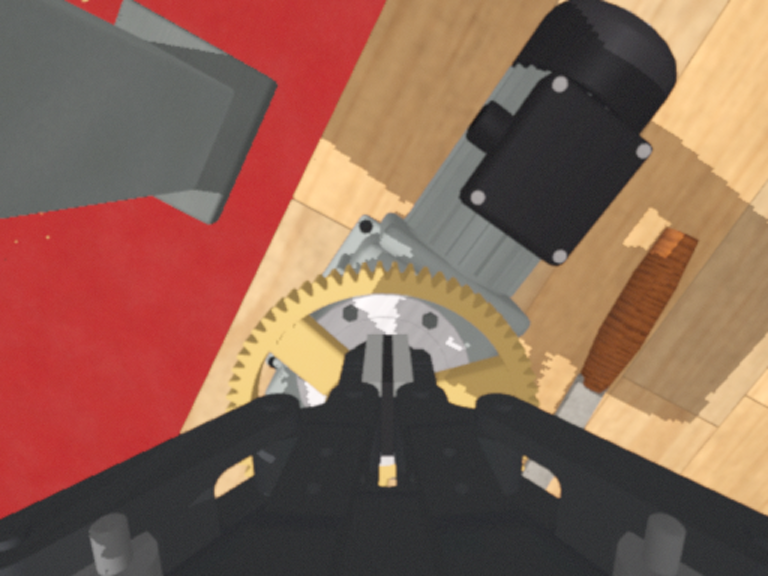

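Emit:
servo_tool(moves=[{"linear": [-0.05, 0.8, 0.05], "roll": 0}, {"linear": [-0.1, 1.6, 0.08], "roll": 0}, {"linear": [-0.1, 2.4, 0.08], "roll": 0}, {"linear": [-0.1, 3.2, 0.08], "roll": 0}, {"linear": [-0.1, 4.0, 0.08], "roll": 0}, {"linear": [-0.1, 4.0, 0.08], "roll": 0}])

```text
time: 9.7
tool_pos: [488.5, 87.1, 96.0]
tool_rot: [[0.88, 0.004, -0.474], [0.474, 0.001, 0.88], [0.004, -1.0, -0.001]]
force: [-0.5, -0.5, 0.4]
finger_gap: -0.1
```

```bash
python3 plan.py 40 96.5 123 128 133 138 143 148 153 158 163 168 173 178
```

```text
z ang 118.3 pos ang 119.1 r 40.57 z 96.0 F [-0.5 -0.5  0.4] t 9.7
123.0 [-0.27, -0.05, -0.07] roll -0.082
128.0 [-0.62, -0.05, -0.11] roll -0.169
133.0 [-0.96, -0.05, -0.19] roll -0.257
138.0 [-1.29, -0.06, -0.29] roll -0.344
143.0 [-1.61, -0.06, -0.42] roll -0.431
148.0 [-1.93, -0.06, -0.58] roll -0.518
153.0 [-2.22, -0.06, -0.77] roll -0.606
158.0 [-2.5, -0.06, -0.98] roll -0.693
163.0 [-2.76, -0.06, -1.21] roll -0.78
168.0 [-2.99, -0.06, -1.47] roll -0.867
173.0 [-3.21, -0.06, -1.75] roll -0.955
178.0 [-3.4, -0.06, -2.04] roll -1.042
```

Emit:
servo_tool(moves=[{"linear": [-0.27, -0.05, -0.07], "roll": -0.082}, {"linear": [-0.62, -0.05, -0.11], "roll": -0.169}, {"linear": [-0.96, -0.05, -0.19], "roll": -0.257}, {"linear": [-1.29, -0.05, -0.29], "roll": -0.344}, {"linear": [-1.61, -0.05, -0.42], "roll": -0.431}, {"linear": [-1.93, -0.05, -0.58], "roll": -0.518}, {"linear": [-2.22, -0.05, -0.77], "roll": -0.606}, {"linear": [-2.5, -0.05, -0.98], "roll": -0.693}, {"linear": [-2.76, -0.05, -1.21], "roll": -0.78}, {"linear": [-2.99, -0.05, -1.47], "roll": -0.867}, {"linear": [-3.21, -0.05, -1.75], "roll": -0.955}, {"linear": [-3.4, -0.05, -2.04], "roll": -1.042}])

```text
time: 10.9
tool_pos: [467.5, 53.3, 96.2]
tool_rot: [[0.031, 0.003, -1.0], [1.0, 0.002, 0.031], [0.002, -1.0, -0.003]]
force: [-2.0, 2.6, 0.7]
finger_gap: 0.0
```

```bash
python3 plan.py 40 96.5 183 188 193 198 203 207 211 213
```

```text
z ang 178.22 pos ang 177.59 r 40.7 z 96.2 F [-2.   2.6  0.7] t 10.9
183.0 [-0.38, -0.03, -0.08] roll -0.083
188.0 [-0.72, -0.03, -0.13] roll -0.171
193.0 [-1.07, -0.03, -0.2] roll -0.258
198.0 [-1.4, -0.03, -0.31] roll -0.345
203.0 [-1.72, -0.03, -0.44] roll -0.432
207.0 [-1.97, -0.03, -0.56] roll -0.502
211.0 [-2.21, -0.03, -0.71] roll -0.572
213.0 [-2.33, -0.03, -0.78] roll -0.607
```

Emit:
servo_tool(moves=[{"linear": [-0.38, -0.03, -0.08], "roll": -0.083}, {"linear": [-0.72, -0.03, -0.13], "roll": -0.171}, {"linear": [-1.07, -0.03, -0.2], "roll": -0.258}, {"linear": [-1.4, -0.03, -0.31], "roll": -0.345}, {"linear": [-1.72, -0.03, -0.44], "roll": -0.432}, {"linear": [-1.97, -0.03, -0.56], "roll": -0.502}, {"linear": [-2.21, -0.03, -0.71], "roll": -0.572}, {"linear": [-2.21, -0.03, -0.71], "roll": -0.572}])

```text
time: 11.7
tool_pos: [473.4, 30.8, 96.3]
tool_rot: [[-0.515, 0.001, -0.857], [0.857, 0.002, -0.515], [0.001, -1.0, -0.002]]
force: [-1.6, -1.6, 0.5]
finger_gap: 0.1
```

```bash
python3 plan.py 40 96.5 206 203
```

```text
z ang -148.98 pos ang -149.12 r 40.53 z 96.3 F [-1.6 -1.6  0.5] t 11.7
206.0 [0.34, -0.02, -0.07] roll 0.088
203.0 [0.55, -0.02, -0.09] roll 0.14
```

Emit:
servo_tool(moves=[{"linear": [0.34, -0.02, -0.07], "roll": 0.088}, {"linear": [0.45, -0.02, -0.08], "roll": 0.1}, {"linear": [0.4, -2, -0.08], "roll": 0.1}, {"linear": [0.4, -5, -0.08], "roll": 0.1}, {"linear": [0.2, -9, -0.3], "roll": 0}, {"linear": [-0.4, -10.5, -0.6], "roll": -0.13}, {"linear": [-1, -10.5, -0.9], "roll": -0.26}, {"linear": [-1.6, -10.5, -1.2], "roll": -0.39}])

```text
time: 12.5
tool_pos: [492.9, 23.0, 202.6]
tool_rot: [[-0.806, 0.004, -0.592], [0.592, 0.001, -0.806], [-0.003, -1.0, -0.003]]
force: [-0.5, 0.3, 0.5]
finger_gap: -0.3
```

Emit:
servo_tool(moves=[{"linear": [0, 0, 0], "roll": -0.12}, {"linear": [0, 0, 0], "roll": -0.12}, {"linear": [0, 0, 0], "roll": -0.12}, {"linear": [0, 0, 0], "roll": -0.12}, {"linear": [0, 0, 0], "roll": -0.12}], hand=1)

```text
time: 13.0
tool_pos: [492.8, 23.1, 202.5]
tool_rot: [[-0.871, 0.004, -0.492], [0.492, 0.001, -0.871], [-0.003, -1.0, -0.003]]
force: [0.2, -0.1, -0.2]
finger_gap: 72.3
```

```bash
python3 snap.py w10; python3 zoom.py w10 175 340 130 255 4;python3 zoom.py w10 225 295 175 245 8
```

```text
13.0 [492.8  23.1 202.5] -119.47 [-1.120e+01  2.000e+00  1.061e+02  1.000e-01  7.170e+01 -1.618e+02] [ 0.15 -0.09 -0.18] 72.30712020589648
```

View pics/w10z4.png

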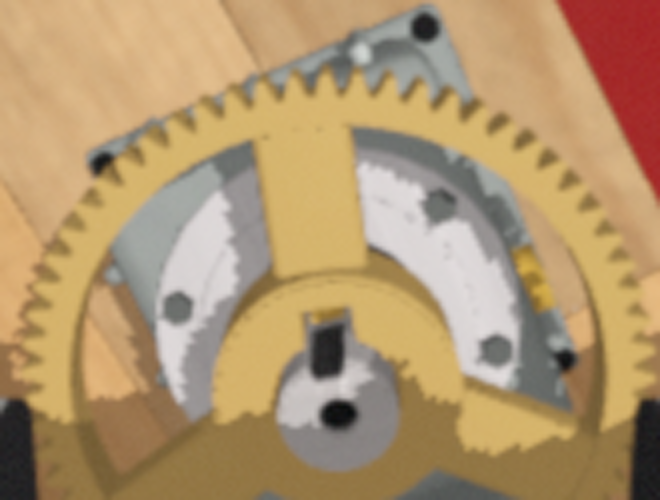

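View pics/w10z8.png

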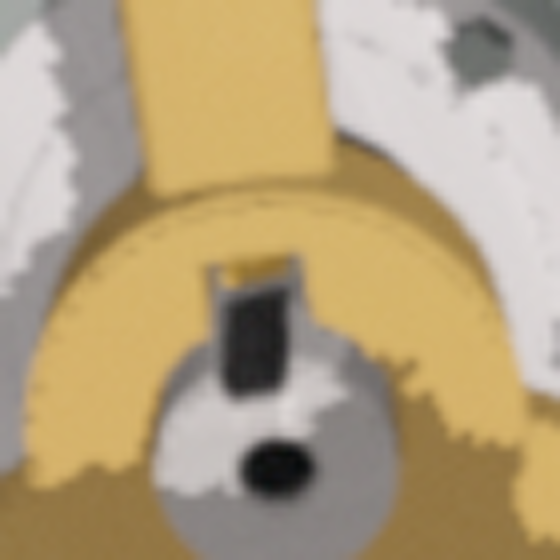

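```bash
python3 - <<'E'
from ang import *
P,W=mk("w10",225,175,8)
C=P(279,467,114);print("C",C)
C[:]=C if 1 else 0
def S(q,z): p=P(*q,z);d=p-C;return A(d).round(1),np.hypot(*d[:2]).round(1)
print("groove end mid",S((250,393),114),S((222,385),114),S((283,392),114))
print("keyway at hub top",S((208,258),104),S((302,258),104))
print("key",S((225,268),82),S((285,262),82),S((255,266),82))
P,W=mk("w10",175,130,4)
q=[(275,278),(255,140),(368,267),(352,128)]
p=[P(*a,99) for a in q];print(A(sum(p)/4-C),A(p[1]-p[0]),A(p[3]-p[2]))
E
```

```text
C [507.71624611  51.4624974  114.        ]
groove end mid (np.float64(260.5), np.float64(8.3)) (np.float64(273.3), np.float64(10.3)) (np.float64(237.7), np.float64(7.9))
keyway at hub top (np.float64(261.8), np.float64(19.7)) (np.float64(233.3), np.float64(18.5))
key (np.float64(272.0), np.float64(11.3)) (np.float64(236.6), np.float64(10.4)) (np.float64(255.2), np.float64(10.2))
248.38284004489856 247.63495774273662 247.19303723443878
```

```bash
python3 plan.py 40 140 204
```

```text
z ang -119.46 pos ang -118.32 r 32.41 z 202.6 F [-0.1  0.7  0.6] t 13.05
204.0 [2.47, 6.25, -0.01] roll 0.638
```

Emit:
servo_tool(moves=[{"linear": [0.7, 0, 0], "roll": 0.13}, {"linear": [1.2, 0, 0], "roll": 0.26}, {"linear": [1.8, 0, 0], "roll": 0.4}, {"linear": [2.47, 1.5, 0], "roll": 0.53}, {"linear": [2.47, 3, 0], "roll": 0.638}, {"linear": [2.47, 5, 0], "roll": 0.638}, {"linear": [2.47, 6.3, 0], "roll": 0.638}, {"linear": [2.47, 6.3, 0], "roll": 0.638}], hand=0)

```text
time: 13.85
tool_pos: [470.1, 35.6, 137.7]
tool_rot: [[-0.407, 0.0, -0.914], [0.914, 0.002, -0.407], [0.002, -1.0, -0.001]]
force: [-0.4, -0.1, 0.7]
finger_gap: 0.2
```

```bash
python3 snap.py w11;python3 plan.py 40 96.5 204
```

```text
13.85 [470.1  35.6 137.7] -156.01 [-1.020e+01  4.300e+00  1.120e+02  1.000e-01  6.370e+01 -1.243e+02] [-0.37 -0.13  0.74] 0.1714862672479496
z ang -156.01 pos ang -156.49 r 40.62 z 138.8 F [-0.5  0.1 -0. ] t 13.9
204.0 [-0.04, 4.23, -0.05] roll -0.0
```

View pics/w11.png

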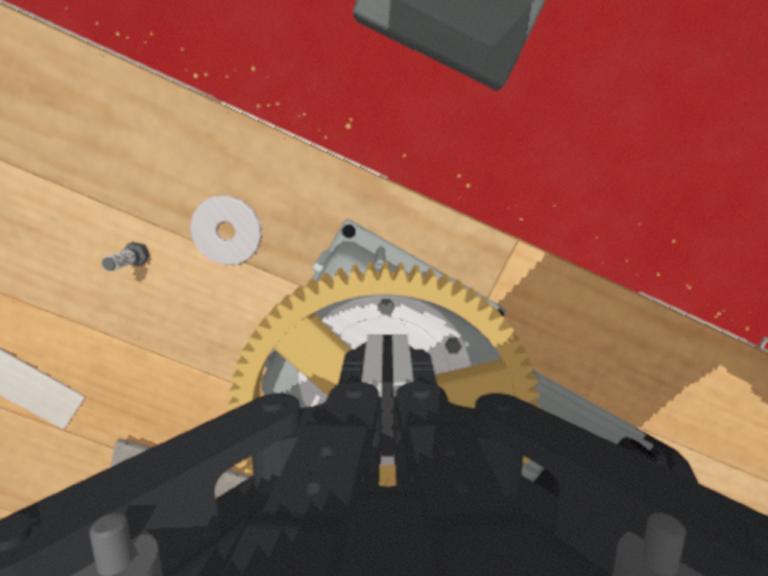

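Emit:
servo_tool(moves=[{"linear": [0, 0.8, 0], "roll": 0}, {"linear": [0, 1.6, 0], "roll": 0}, {"linear": [0, 2.4, 0], "roll": 0}, {"linear": [0, 3.2, 0], "roll": 0}, {"linear": [0, 4.1, 0], "roll": 0}, {"linear": [0, 4.1, 0], "roll": 0}])

```text
time: 14.5
tool_pos: [470.0, 35.6, 96.3]
tool_rot: [[-0.406, -0.001, -0.914], [0.914, 0.002, -0.406], [0.002, -1.0, -0.0]]
force: [0.1, 0.3, -0.6]
finger_gap: -0.2
```

```bash
python3 plan.py 40.4 96.5 208 212 215 217.5
```

```text
z ang -156.02 pos ang -157.33 r 41.44 z 96.3 F [ 0.1  0.3 -0.6] t 14.5
208.0 [-0.38, -0.02, -0.11] roll -0.07
212.0 [-0.66, -0.02, -0.14] roll -0.14
215.0 [-0.87, -0.02, -0.18] roll -0.192
217.5 [-1.04, -0.02, -0.22] roll -0.236
```

Push, back off, withdraw to the viewing height.

Emit:
servo_tool(moves=[{"linear": [-0.38, -0.02, -0.11], "roll": -0.07}, {"linear": [-0.66, -0.02, -0.14], "roll": -0.14}, {"linear": [-0.87, -0.02, -0.18], "roll": -0.192}, {"linear": [-1.04, -0.02, -0.22], "roll": -0.236}, {"linear": [-1.04, -0.02, -0.22], "roll": -0.236}, {"linear": [-1.04, -0.02, -0.22], "roll": -0.236}])

```text
time: 15.1
tool_pos: [475.8, 27.2, 96.3]
tool_rot: [[-0.608, -0.001, -0.794], [0.794, 0.002, -0.608], [0.003, -1.0, -0.0]]
force: [-1.1, 0.6, -1.4]
finger_gap: -0.2
```

```bash
python3 plan.py 40.4 96.5 212 210; python3 plan.py 33 200 245
```

```text
z ang -142.56 pos ang -142.99 r 40.52 z 96.3 F [-1.1  0.6 -1.4] t 15.1
212.0 [0.35, -0.02, -0.03] roll 0.095
210.0 [0.49, -0.02, -0.05] roll 0.13
z ang -142.56 pos ang -142.99 r 40.52 z 96.3 F [-1.1  0.6 -1.4] t 15.1
245.0 [-1.53, -10.37, -1.13] roll -0.481
```

Emit:
servo_tool(moves=[{"linear": [0.35, -0.02, -0.03], "roll": 0.095}, {"linear": [0.45, -0.02, -0.05], "roll": 0.11}, {"linear": [0.4, -2, -0.05], "roll": 0.1}, {"linear": [0.4, -5, -0.05], "roll": 0.1}, {"linear": [0.2, -9, -0.3], "roll": 0}, {"linear": [-0.4, -10.4, -0.6], "roll": -0.13}, {"linear": [-1, -10.4, -0.9], "roll": -0.26}, {"linear": [-1.53, -10.4, -1.13], "roll": -0.39}])

```text
time: 15.9
tool_pos: [495.4, 21.4, 201.6]
tool_rot: [[-0.867, 0.002, -0.497], [0.497, 0.002, -0.867], [-0.001, -1.0, -0.002]]
force: [0.1, -0.2, -0.4]
finger_gap: -0.2
```

Emit:
servo_tool(moves=[{"linear": [0, 0, 0], "roll": -0.09}, {"linear": [0, 0, 0], "roll": -0.09}, {"linear": [0, 0, 0], "roll": -0.09}, {"linear": [0, 0, 0], "roll": -0.09}, {"linear": [0, 0, 0], "roll": -0.09}], hand=1)

```text
time: 16.4
tool_pos: [495.3, 21.4, 201.5]
tool_rot: [[-0.908, 0.002, -0.418], [0.418, 0.002, -0.908], [-0.001, -1.0, -0.002]]
force: [0.4, -0.6, -0.9]
finger_gap: 72.4
```

```bash
python3 snap.py w12; python3 zoom.py w12 175 340 130 255 4;python3 zoom.py w12 225 295 175 245 8
```

```text
16.4 [495.3  21.4 201.5] -114.72 [-1.130e+01  2.500e+00  1.057e+02  1.000e-01  7.170e+01 -1.666e+02] [ 0.39 -0.56 -0.87] 72.4358461931379
```

View pics/w12z4.png

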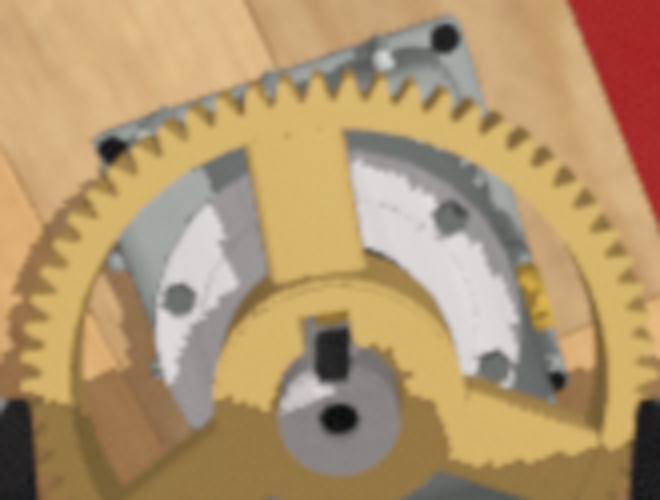

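View pics/w12z8.png

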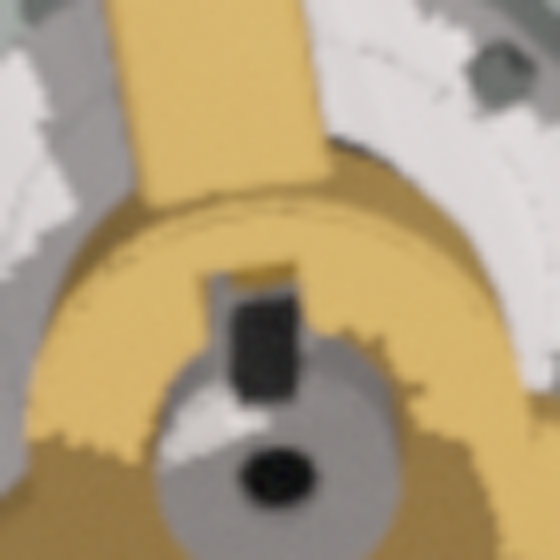

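```bash
python3 - <<'E'
from ang import *
for n,c,G,K,edges in [("w10",(279,467),[(222,385),(284,392)],[(208,258),(302,258)],[((222,290),(290,290))]),("w12",(279,476),[(233,395),(297,402)],[(204,275),(298,265)],[])]:
    P,W=mk(n,225,175,8)
    C=P(*c,114);print(n,"C",C)
    def S(q,z): p=P(*q,z);d=p-C;return A(d).round(1),np.hypot(*d[:2]).round(1)
    print("disc ctr from edges",W([*C[:2],114]))
    print("groove",[S(g,114) for g in G],"keyway",[S(g,104) for g in K])
    g=(P(*G[0],114)+P(*G[1],114))/2-C;k=(P(*K[0],104)+P(*K[1],104))/2-C
    print("key",A(g),"keyway",A(k), "groovedge normal",A(P(*G[0],114)-P(*G[1],114))-90+0,"kw normal",A(P(*K[0],104)-P(*K[1],104))-90)
P,W=mk("w12",175,130,4);
q=[(268,283),(245,150),(366,267),(343,128)]
p=[P(*a,99) for a in q];print(A(sum(p)/4-C),A(p[1]-p[0]),A(p[3]-p[2]))
E
```

```text
w10 C [507.71624611  51.4624974  114.        ]
disc ctr from edges [279. 467.]
groove [(np.float64(273.3), np.float64(10.3)), (np.float64(237.0), np.float64(7.9))] keyway [(np.float64(261.8), np.float64(19.7)), (np.float64(233.3), np.float64(18.5))]
key 257.57933244803473 keyway 248.00034838869757 groovedge normal 233.64683233652 kw normal 240.53184241089855
w12 C [507.97337807  51.35399315 114.        ]
disc ctr from edges [279. 476.]
groove [(np.float64(273.0), np.float64(9.6)), (np.float64(232.6), np.float64(8.0))] keyway [(np.float64(268.6), np.float64(18.9)), (np.float64(239.3), np.float64(18.5))]
key 254.77132421767016 keyway 254.09633829205006 groovedge normal 238.55955876184686 kw normal 251.64885025113767
255.0859249940504 253.7957410285226 254.62673644143428
```

```bash
python3 - <<'E'
from ang import *
for n,c,k,g in [("w10",(279,467),(255,268),(253,389)),("w12",(279,476),(266,278),(265,399))]:
    P,W=mk(n,225,175,8);C=P(*c,114)
    for z in (78,80,82): d=P(*k,z)-C;print(n,z,A(d),np.hypot(*d[:2]))
    d=P(*g,114)-C;print("floor",A(d),np.hypot(*d[:2]))
E
python3 plan.py 33 200 225
```

```text
w10 78 258.1728420201868 8.66846956025541
w10 80 256.78345199950695 9.325686293021048
w10 82 255.57760501578286 9.987663438937656
floor 257.68895383666836 8.62032148658809
w12 78 254.6523284656418 8.080645975974537
w12 80 253.8864500313992 8.770850412845425
w12 82 253.2324143738765 9.462393248263895
floor 254.8399930692487 8.223729695217349
z ang -114.71 pos ang -113.09 r 32.83 z 201.6 F [-1.   0.4  0.5] t 16.45
225.0 [1.24, 0.15, -0.19] roll 0.354
```

```bash
python3 plan.py 27.5 135 200
```

```text
z ang -114.71 pos ang -113.09 r 32.83 z 201.6 F [-1.   0.4  0.5] t 16.45
200.0 [2.05, 6.66, -1.33] roll 0.79
```

Emit:
servo_tool(moves=[{"linear": [0.4, 0, -0.2], "roll": 0.13}, {"linear": [0.8, 0, -0.4], "roll": 0.26}, {"linear": [1.2, 0, -0.7], "roll": 0.4}, {"linear": [1.6, 1, -1], "roll": 0.53}, {"linear": [2.05, 2, -1.33], "roll": 0.66}, {"linear": [2.05, 3.5, -1.33], "roll": 0.79}, {"linear": [2.05, 5.5, -1.33], "roll": 0.79}, {"linear": [2.05, 6.7, -1.33], "roll": 0.79}, {"linear": [2.05, 6.7, -1.33], "roll": 0.79}], hand=0)

```text
time: 17.35
tool_pos: [480.9, 42.4, 132.8]
tool_rot: [[-0.342, -0.002, -0.94], [0.94, 0.002, -0.342], [0.003, -1.0, 0.001]]
force: [-0.7, -0.4, 0.3]
finger_gap: 0.2
```

```bash
python3 snap.py w13; python3 plan.py 27.5 116 200
```

```text
17.35 [480.9  42.4 132.8] -159.97 [-9.200e+00  6.300e+00  1.105e+02  1.000e-01  6.340e+01 -1.192e+02] [-0.66 -0.36  0.32] 0.1550908129431868
z ang -159.97 pos ang -160.48 r 28.0 z 134.0 F [-0.1  0.2  0.4] t 17.4
200.0 [-0.03, 1.8, -0.05] roll 0.001
```

View pics/w13.png

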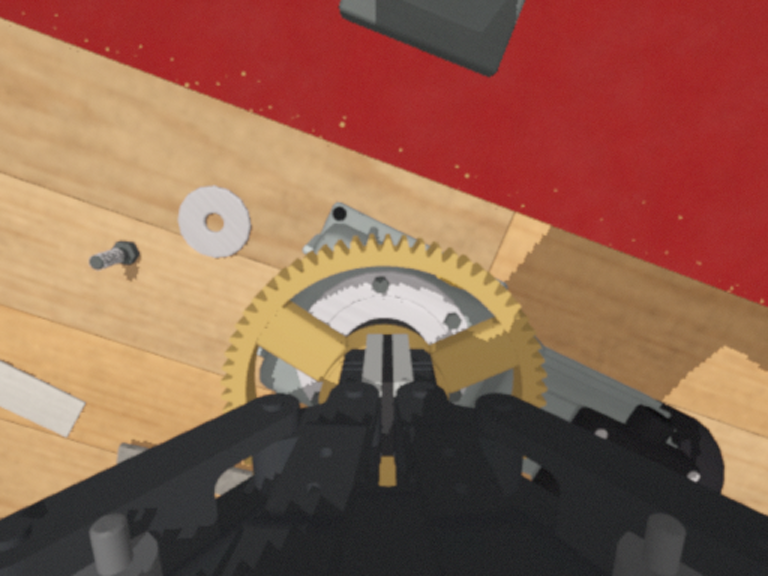

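Emit:
servo_tool(moves=[{"linear": [0, 0.7, 0], "roll": 0}, {"linear": [0, 1.3, 0], "roll": 0}, {"linear": [0, 1.6, 0], "roll": 0}, {"linear": [0, 1.8, 0], "roll": 0}, {"linear": [0, 1.9, 0], "roll": 0}, {"linear": [0, 1.9, 0], "roll": 0}])

```text
time: 18.0
tool_pos: [481.9, 42.3, 115.1]
tool_rot: [[-0.343, -0.0, -0.94], [0.94, 0.002, -0.343], [0.002, -1.0, -0.001]]
force: [0.1, -0.6, 0.5]
finger_gap: -0.3
```

Emit:
servo_tool(moves=[{"linear": [0, 0.05, 0], "roll": 0}, {"linear": [0, 0.1, 0], "roll": 0}, {"linear": [0, 0.15, 0], "roll": 0}, {"linear": [0, 0.2, 0], "roll": 0}, {"linear": [0, 0.2, 0], "roll": 0}])

```text
time: 18.5
tool_pos: [482.1, 42.2, 113.7]
tool_rot: [[-0.343, 0.0, -0.939], [0.939, 0.002, -0.343], [0.001, -1.0, -0.001]]
force: [-3.6, 0.4, 5.0]
finger_gap: 0.4
```

Emit:
servo_tool(moves=[{"linear": [0, 0.1, 0], "roll": 0}, {"linear": [0, 0.15, 0], "roll": 0}, {"linear": [0, 0.2, 0], "roll": 0}, {"linear": [0, 0.2, 0], "roll": 0}])

```text
time: 18.9
tool_pos: [482.1, 42.2, 112.1]
tool_rot: [[-0.343, 0.0, -0.939], [0.939, 0.002, -0.343], [0.001, -1.0, -0.001]]
force: [-2.6, 0.0, 4.7]
finger_gap: 0.2
```

Emit:
servo_tool(moves=[{"linear": [0, 0.1, 0], "roll": 0}, {"linear": [0, 0.2, 0], "roll": 0}, {"linear": [0, 0.3, 0], "roll": 0}, {"linear": [0, 0.4, 0], "roll": 0}, {"linear": [0, 0.4, 0], "roll": 0}])

```text
time: 19.4
tool_pos: [482.1, 42.2, 108.6]
tool_rot: [[-0.343, 0.0, -0.939], [0.939, 0.001, -0.343], [0.001, -1.0, -0.001]]
force: [-2.3, -0.0, 3.5]
finger_gap: 0.0
```

Emit:
servo_tool(moves=[{"linear": [0, 0.1, 0], "roll": 0}, {"linear": [0, 0.2, 0], "roll": 0}, {"linear": [0, 0.3, 0], "roll": 0}, {"linear": [0, 0.4, 0], "roll": 0}, {"linear": [0, 0.5, 0], "roll": 0}, {"linear": [0, 0.5, 0], "roll": 0}])

```text
time: 20.0
tool_pos: [482.1, 42.2, 103.8]
tool_rot: [[-0.343, 0.0, -0.939], [0.939, 0.001, -0.343], [0.001, -1.0, -0.001]]
force: [-2.6, 0.9, 4.4]
finger_gap: -0.0
```

Emit:
servo_tool(moves=[{"linear": [0, 0.07, 0], "roll": 0}, {"linear": [0, 0.13, 0], "roll": 0}, {"linear": [0, 0.13, 0], "roll": 0}, {"linear": [0, 0.13, 0], "roll": 0}])

```text
time: 20.4
tool_pos: [482.1, 42.2, 103.0]
tool_rot: [[-0.343, 0.0, -0.939], [0.939, 0.001, -0.343], [0.001, -1.0, -0.001]]
force: [-3.1, -0.1, 7.2]
finger_gap: -0.4
```

Emit:
servo_tool(moves=[{"linear": [0, 0.07, 0], "roll": 0}, {"linear": [0, 0.13, 0], "roll": 0}, {"linear": [0, 0.13, 0], "roll": 0}, {"linear": [0, 0.13, 0], "roll": 0}])

```text
time: 20.8
tool_pos: [482.2, 42.2, 102.9]
tool_rot: [[-0.343, 0.0, -0.939], [0.939, 0.001, -0.343], [0.001, -1.0, -0.001]]
force: [-6.0, 0.3, 14.8]
finger_gap: -0.4
```

Emit:
servo_tool(moves=[{"linear": [0, -0.3, 0.1], "roll": 0}, {"linear": [0, -1.5, 0.2], "roll": 0}, {"linear": [0, -4, 0.2], "roll": 0}, {"linear": [0, -7, 0.2], "roll": 0}, {"linear": [0, -10, 0], "roll": 0}, {"linear": [0, -10, 0], "roll": 0}])

```text
time: 21.4
tool_pos: [485.3, 41.7, 208.0]
tool_rot: [[-0.343, 0.009, -0.939], [0.939, -0.0, -0.343], [-0.003, -1.0, -0.009]]
force: [1.1, 0.2, 0.3]
finger_gap: 0.3
```

Emit:
servo_tool(moves=[{"linear": [-1.0, 0, -0.3], "roll": -0.14}, {"linear": [-1.6, 0, -0.6], "roll": -0.28}, {"linear": [-2.0, 0, -0.6], "roll": -0.42}, {"linear": [-2.2, 0, -0.6], "roll": -0.56}, {"linear": [-2.4, 0, -0.6], "roll": -0.7}, {"linear": [-2.4, 0, -0.6], "roll": -0.75}, {"linear": [-2.4, 0, -0.6], "roll": -0.75}], hand=1)

```text
time: 22.1
tool_pos: [498.9, 21.2, 207.8]
tool_rot: [[-0.891, 0.009, -0.453], [0.453, -0.0, -0.892], [-0.008, -1.0, -0.004]]
force: [-0.8, 0.1, 0.5]
finger_gap: 85.1
```

```bash
python3 snap.py w14; python3 zoom.py w14 175 340 130 255 4; python3 - <<'E'
from bench import arm
import cv2
f=arm.grab_frame("scene");cv2.imwrite("pics/s2.png",cv2.resize(f["color"][170:290,150:320,::-1],None,fx=4,fy=4,interpolation=cv2.INTER_CUBIC))
E
```

```text
22.1 [498.9  21.2 207.8] -116.93 [-1.130e+01  2.200e+00  1.052e+02  1.000e-01  7.210e+01 -1.644e+02] [-0.78  0.14  0.47] 85.10056267003492
```

View pics/w14z4.png

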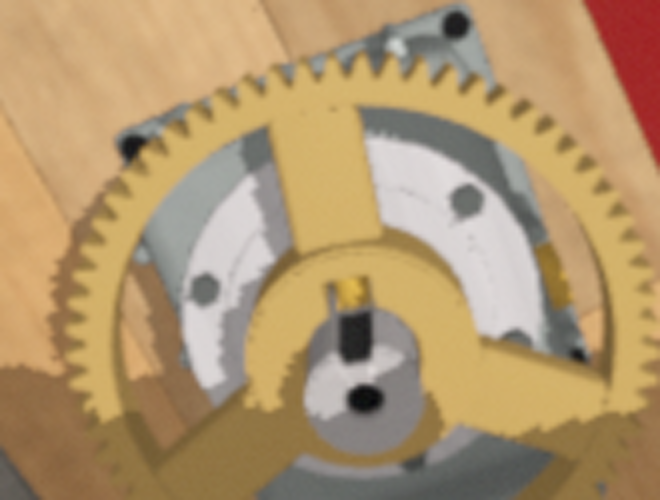

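View pics/s2.png

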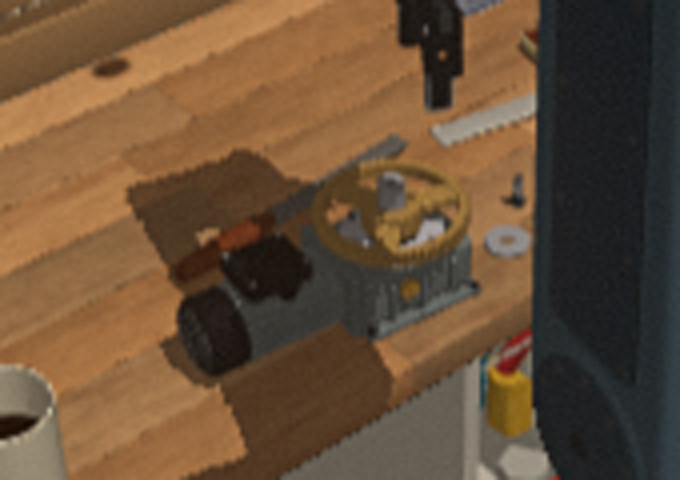

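```bash
python3 - <<'E'
from ang import *
P,W=mk("w14",175,130,4)
for z in (92,95,104): print(z,np.linalg.norm((P(243,340,z)-P(479,340,z))[:2]))
for n,(x,y,a,b) in {"w12":(175,130,(212,395),(465,395))}.items():
    P,W=mk(n,x,y,4);print(np.linalg.norm((P(*a,104)-P(*b,104))[:2]))
E
```

```text
92 51.4078558851946
95 50.78315446003006
104 48.90905018453653
51.712814407938644
```

Emit:
servo_tool(moves=[{"linear": [-1, -1, 3], "roll": 0}, {"linear": [-1, -3, 7], "roll": 0}, {"linear": [0, -5, 11], "roll": 0}, {"linear": [2, -5, 13], "roll": 0}, {"linear": [2, -5, 13], "roll": 0}, {"linear": [2, -5, 13], "roll": 0}])

```text
time: 22.8
tool_pos: [424.8, -79.0, 257.3]
tool_rot: [[-0.886, 0.006, -0.463], [0.463, -0.007, -0.886], [-0.009, -1.0, 0.003]]
force: [0.6, -0.3, -0.2]
finger_gap: 85.3
```

Hub size measures 51.4 mm when assumed at 92 mm height (48.9 mm if at 104), so the gear is seated. The arm is clear, so I'm handing in.

```bash
python3 - <<'E'
from bench import arm
import cv2
f=arm.grab_frame("top");cv2.imwrite("pics/t2.png",cv2.resize(f["color"][140:260,60:460,::-1],None,fx=2,fy=2))
print(arm.get_state()["joint_vel"].round(2)); print(arm.sign_off())
E
```

```text
[ 0.69  1.07 -0.49 -0.04  0.1  -0.24]
the job is handed in; nothing more can be done
None
```

View pics/t2.png

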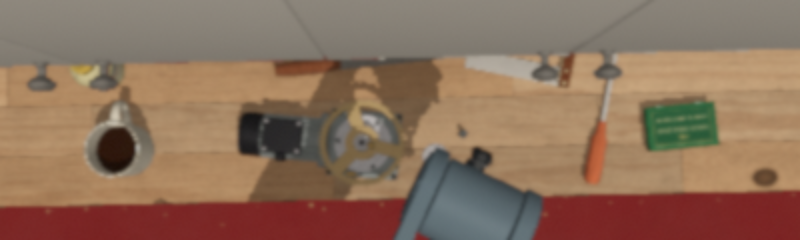

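The gear is turned into line and pressed fully home on the collar, and the job was handed in at about 23 s. I turned it about 178° counterclockwise in three spoke pushes with closed fingertips. I then pressed straight down on the hub with about 5 N.

**Alignment:** before pressing, I measured the keyway at 254–255° and the key at 253–255°. An earlier view had put the key at 255–258°, but all the readings were within the 0.1 rad tolerance.

**Seating:** the gear went down about 11 mm and then met a firm stop. The tips were at 92 mm, which is the seated hub height. The last step pressed on this stop with 14.8 N up and 6 N sideways, more than the task's 5 to 7 N but well under the limits. The wrist picture afterwards showed the key inside the keyway, and the hub's apparent size matched a 92 mm height rather than 104 mm.

**Clear of the work:** the gripper was clear and the wrist force was back to about zero. In the last top view the loose things look untouched, though the arm partly hid the washer and the cabinet covered part of the back row. I checked these by eye and did not measure their positions.

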